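Lock the ladle-hook collar on the drying rail

ROBOT

A 6-joint arm with a two-finger parallel gripper is mounted at the origin on the work surface. World frame = base frame: x ahead of the robot, y to its left, z up, the work surface at z = 0. Lengths are in m, angles in rad, forces in N, time in s.
With the tool pointing down it reaches from about 0.3 to 0.875 m from the base axis. Payload 6.4 kg.
Tool frame: the origin (TCP) lies at the very end of the fingers, on their centre line; the grasp point (between the pads) lies 19 mm behind it; z points along the fingers, y is the line along which they close (so a half turn about z gives the same grasp; the last joint's range is limited). The gripper opens to 85 mm and grips with 20 to 120 N. Pads are 22 mm wide; open, the fingers measure 114 mm over their backs; the gripper's body (76 mm by 85 mm) begins 54 mm behind the grasp point. The pads swing forward as they close: fully open they stand 13 mm farther back than shut.
Start: joints at [-1.425, 0.181, 1.607, -0, 1.354, -0.206], TCP at [0.198, -0.54, 0.231] pointing down, gripper open.
Joint ranges: [-2.99, 2.99], [-0.89, 2.07], [0.3, 2.58], [-1.14, 4.28], [0, 2.63], [-3.12, 3.12]. Speed limits (rad/s): [2.57, 2.57, 3.01, 3.14, 3.14, 3.14].

INTERFACE

Orientations are given as a unit quaternion [w, x, y, z].
In Python, from bench import ctrl gives the robot as it stands.
- The arm moves only by the tool jog_arm, never from a script. Its argument "series" is a list that holds one entry, the list of rows, each a list of 7 numbers: the shift along the tool's x, y, z in mm, then the turn, a rotation vector about the tool's x, y, z in rad, then the finger opening in mm, from 0 to 85.4. In form: [[[tx, ty, tz, rx, ry, rz, gripper], ...]]. A call has exactly 10 rows; each row shifts and turns the commanded pose from where the row before left it, along the tool's axes as they then stand; what a row does not reach is not made up. A row lasts 1/10 s, in which the tool goes at most 50 mm and 8.59 degrees, less where a joint would pass 70% of its speed; a pose out of reach is approached as far as the arm can. A call with a gripper value outside its range is refused whole. The fingers move at their own pace and stop on an object; the grip force is fixed at half the most. Time passes only in rows, so rows that do not move let the fingers close, or fill a call up. It gives the time, the measured TCP pose, the force, the opening and the grip force at its end, in the units of the state.
- ctrl.get_obs(): the state, without advancing time (a new reading comes with each control period).
- ctrl.camera(name): name is "scene" or "top"; returns a dict with "frame" (420x560x3 uint8, blue, green, red), "z_map" (420x560 float32, m along the optical axis (not along the pixel's ray), 0 where there is no reading), "fx", "fy", "cx", "cy" (pixels), "k1" (the pictures are not rectified: a ray, as slopes to the right and down, at radius r is drawn at 1 + k1 r^2 times it, then the intrinsics apply), "xyz" and "rotation" of the camera in the world. Camera axes: x right, y down, z forward; pixel columns grow to the right and rows downward; lengths in m; the calibration is good to about 2 mm. A picture is of the moment at which its call begins.
- ctrl.hand_in(): hands the job in; it is judged then, once.
The state is a dict: "time_s": time; "q": joint angles; "dq": joint speeds; "joint_efforts": joint torques, N m; "eef_pos": TCP position; "eef_rot": TCP orientation; "wrist_force": force on the tool from outside, world axes, zero at the start; "torque": the same for the moment, N m; "opening": opening from 0.0 (shut) to 1.0 (fully open); "grasp_force": force on a finger pad.
Only numpy, scipy, OpenCV 4.12 (cv2) and the standard library are available. Lean on these libraries where they do the work, as an engineer would, in place of code of your own. Each camera call takes 0.05 s, during which the arm holds its last target. There are 200 camera calls.

TASK

The mint ladle-hook collar on the steel drying rail has worked loose and its screw has come off the flat of the bar. Turn the collar up on the bar until its set screw faces the flat hidden under it, feeling for the place with the screw without forcing the screw against the round of the bar, then turn the black knob clockwise until the screw is fully home and snug but not overtightened. Let go of it, and leave the dishes on the drainer where they are.

Things in the scene. Friction and masses are not known exactly. Their poses are not given: they have to be found in the camera images.
- rail: Fixed steel drying rail: a 30 mm round bar, 300 mm long, level along the rail's own y, on two posts 18 mm thick at y = +-125 mm. Origin at its feet on the drainer, under the middle of the bar; z up, x square to the bar, away from the robot's side. The bar's axis is 120 mm above the origin.
- bar_centre (a point): Middle of the bar's axis and of the collar; axes as rail. Under the collar the bar has a milled flat 9 mm wide, 4 mm deep, square shoulders. It faces a collar angle between -0.50 and 0.42, new every time, neither seen nor measured: feel for it. The screw's blunt 6.5 mm nose enters only with the collar within about 0.08 rad of it; elsewhere the knob stops early.
- collar (a joint): Turn of the mint ladle-hook collar (46 mm across, 38 mm wide, kept from sliding by two steel rings 38 mm across) about the bar's axis, rad. 0: its knob stands straight up; positive: it leans to the rail's -x (robot's side). Range -1 to 1. It turns stiffly (0.12 N m) and stays where left. A small steel hook hangs from its far side.
- knob_grip (a point): Middle of the grip of the black set screw knob (red mark at its +x end): a bar 38 mm long (own x), 12 mm thick (own y), 24 mm high (own z, straight out from the bar's axis). It is 49 mm from the bar's axis; the grip spans 34 to 58 mm. Below it a 12 mm neck, then a 22 mm wide steel boss up to 30 mm. Pinch its thickness, tool along the knob's axis.
- knob (a joint): Knob turn relative to the collar, rad; positive: clockwise seen from over the knob (tightens). Starts near 0; it does not rise or sink. Inside, the nose moves in 4.5 mm per rad, meeting the round of the bar at about 0.18, or the flat's bottom at about 1.07. From there it gives: about 70 N more per rad. Torque: 0.0045 N m per N, plus friction of 0.06 N m either way, which keeps it where left.
- nose: The screw's nose, a hidden 6.5 mm pin in the collar; origin at its tip, z as the knob's. Snugly home means some 15 to 25 N between nose and bar (knob about 0.2 to 0.35 rad past first touch of the flat's bottom); over 35 N anywhere spoils it.
- tray: Bystander: mint plastic dish tray 260 x 200 x 50 mm, origin under its centre.
- bowl_low: Bystander: lower of two stacked white bowls, 136 mm wide, 50 mm high, origin under its centre.
- bowl_top: Bystander: white bowl inside the lower one, 120 mm wide, 50 mm high, origin under its centre.
- tumbler: Bystander: glass tumbler 72 mm wide, 110 mm high, origin under its centre.
- mug: Bystander: blue mug 80 mm wide, 90 mm high, origin under its centre.
- soap: Bystander: green soap bottle 60 mm wide, 170 mm high, origin under its centre.
- ladle: Bystander: steel ladle 310 mm long lying on the drainer, origin at the middle of its handle, bowl at its +x end.

How it is judged:
On the way:
1. the collar is turned up, its knob leaning less than 0.60 rad away from the robot's side (value of joint collar above -0.6 rad), for 0.1 s.
At the end, for the whole second after the job is handed in: the knob is turned past 0.98 rad, with the screw's nose in the flat and still pressing on the bar with more than 4 N; the collar is turned up past -0.60 rad; the knob is let go (value of joint knob above 0.98 rad and contact force between nose and anything else above 4 N and value of joint collar above -0.6 rad and contact force between the fingers and anything else below 0.5 N); the robot touches nothing.
It fails at once if the screw is forced: its nose presses on the bar with more than 35 N (contact force between nose and anything else above 35 N).
It fails at once if a dish on the drainer is moved by more than 20 mm (distance of any of tray, bowl_low, bowl_top, tumbler, mug, soap, ladle from where it was at the start of the episode above 0.02 m).
It also fails if it takes over 72 s, if anything falls off the work surface, if the arm or the gripper's body presses on something with over 40 N, if the wrist force passes 120 N, or if a joint passes its speed limit or range.

## Working session

There is one attempt and no reset: what is moved stays moved. The work goes in short steps, Python scripts to look and compute and a tool call to move; the robot and the scene stay as the last step left them, time stands still between calls to the robot, and variables do not carry over. Pictures are saved under pics/ and viewed, at most 10 in all, crops included, and the job is handed in when it is done.

Besides the shell and the picture viewer there is one more tool, called after ">>>" as a command line: name --argument value ..., lists and objects as JSON in quotes. jog_arm: Moves the arm, as the interface text tells. Its arguments: {"type":"object","properties":{"series":{"type":"array"}},"required":["series"]}

```bash
mkdir -p pics
python3 - <<'E'
from bench import ctrl
import cv2,numpy as np
for n in("scene","top"):
    c=ctrl.camera(n); cv2.imwrite(f"pics/{n}0.png",c["frame"]); np.savez(f"pics/{n}0.npz",**c)
    print({k:np.round(v,4) for k,v in c.items() if k not in("frame","z_map")})
print(ctrl.get_obs())
E
```

```text
{'fx': np.float64(524.0617), 'fy': np.float64(524.0617), 'cx': np.float64(278.7365), 'cy': np.float64(212.4769), 'k1': np.float64(-0.1337), 'xyz': array([1.6766, 0.4044, 1.12  ]), 'rotation': array([-0.2433,  0.5047,  0.7539, -0.3431])}
{'fx': np.float64(448.9493), 'fy': np.float64(448.9493), 'cx': np.float64(279.967), 'cy': np.float64(202.7928), 'k1': np.float64(-0.053), 'xyz': array([0.4738, 0.006 , 1.3873]), 'rotation': array([-0.0296,  0.7089, -0.7037,  0.0374])}
{'time_s': 0.1, 'q': array([-1.42527694e+00,  1.81470828e-01,  1.60788103e+00, -2.31003189e-05,
        1.35381592e+00, -2.06333633e-01]), 'dq': array([ 8.69043578e-04,  9.20708162e-05, -7.61793689e-04, -8.01409768e-04,
        9.40425169e-04,  4.62456548e-05]), 'joint_efforts': array([ 5.95769689e-04, -4.45875084e+01, -3.52239203e+01, -1.51210488e-04,
        4.13552843e-03,  4.92629749e-05]), 'eef_pos': array([ 0.19808565, -0.53928142,  0.23048499]), 'eef_rot': array([-7.87540796e-04,  9.84564062e-01,  1.75022822e-01,  1.26716501e-05]), 'wrist_force': array([ 0.14923711, -0.36085099, -0.61582569]), 'torque': array([-0.01169096,  0.02107312, -0.06258811]), 'grasp_force': 0.0, 'opening': 1.0052686154402453}
```

View pics/scene0.png

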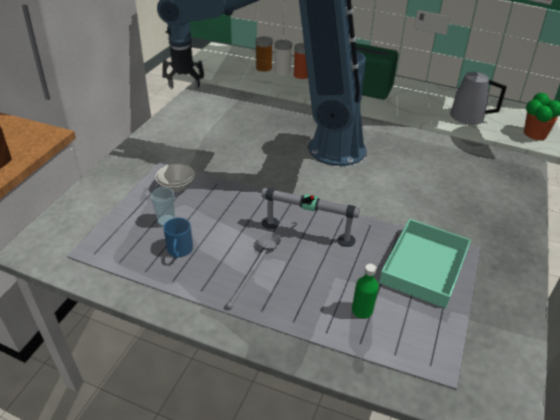

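View pics/top0.png

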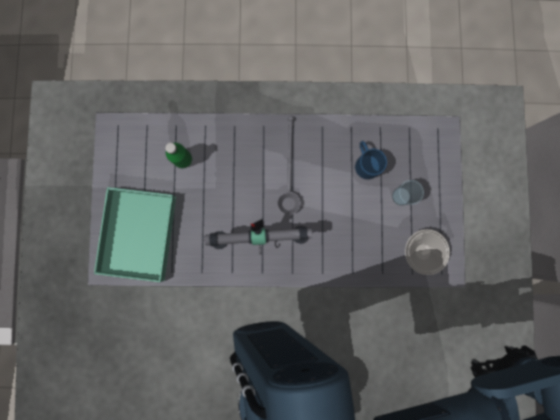

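The scene view shows the rail from (267,194) to (354,212) with the mint collar at (310,202). In the top view the bar runs from (212,239) to (306,233), the collar is at (259,237), and the black knob leans to +x at (257,225). I'll enlarge both.

```bash
cat > h.py <<'E'
import numpy as np,cv2
from scipy.spatial.transform import Rotation as R
def load(n): return dict(np.load(f"pics/{n}.npz"))
def rot(c): return R.from_quat(c["rotation"],scalar_first=True)
def K(c): return np.array([[c["fx"],0,c["cx"]],[0,c["fy"],c["cy"]],[0,0,1.]])
def ray(c,uv):
    d=np.array([c["k1"],0,0,0,0.]); p=cv2.undistortPoints(np.array(uv,float).reshape(-1,1,2),K(c),d).reshape(-1,2)
    return np.c_[p,np.ones(len(p))]
def pt(c,uv,z=None):
    r=ray(c,uv); 
    if z is None: z=np.array([c["z_map"][int(round(v)),int(round(u))] for u,v in uv])
    return c["xyz"]+rot(c).apply(r*np.asarray(z).reshape(-1,1))
def cloud(c,u0,u1,v0,v1):
    uv=np.array([(u,v) for v in range(v0,v1) for u in range(u0,u1)]); z=np.array([c["z_map"][v,u] for u,v in uv])
    return pt(c,uv,z)[z>0],uv[z>0],np.array([c["frame"][v,u] for u,v in uv])[z>0]
def proj(c,P): 
    return cv2.projectPoints(np.asarray(P,float).reshape(-1,1,3),rot(c).inv().as_rotvec(),-rot(c).inv().apply(c["xyz"]),K(c),np.array([c["k1"],0,0,0,0.]))[0].reshape(-1,2)
def tri(cs,uvs):
    A=np.zeros((3,3));b=np.zeros(3)
    for c,uv in zip(cs,uvs):
        d=rot(c).apply(ray(c,[uv])[0]);d/=np.linalg.norm(d);M=np.eye(3)-np.outer(d,d);A+=M;b+=M@c["xyz"]
    return np.linalg.solve(A,b)
E
python3 - <<'E'
from h import *
s,t=load("scene0"),load("top0")
a=cv2.resize(s["frame"][180:250,255:365],None,fx=7,fy=7,interpolation=cv2.INTER_CUBIC)[:300*2]
a=cv2.resize(s["frame"][183:223,258:364],(795,300),interpolation=cv2.INTER_CUBIC)
b=cv2.resize(t["frame"][212:252,206:312],(795,300),interpolation=cv2.INTER_CUBIC)
cv2.imwrite("pics/m1.png",np.vstack([a,b]))
for nm,c,w in(("s",s,(258,364,183,223)),("t",t,(206,312,212,252))):
    P,uv,col=cloud(c,*w); m=(P[:,2]>.09)
    print(nm,m.sum(),P[m].mean(0).round(4))
    q=P[m]; 
    # line fit to high points
    d=np.linalg.svd(q-q.mean(0))[2][0]; print(d.round(3),np.ptp((q-q.mean(0))@d).round(4),q[:,2].max())
    m2=P[:,2]>.0; k=m2&(P[:,2]>.145)
    print(np.c_[uv[k],P[k].round(3)][:12], k.sum())
E
```

```text
s 1158 [0.5111 0.0591 0.1348]
[ 0.077 -0.997  0.001] 0.3015 0.1802692155839719
[[ 2.70e+02  1.89e+02  5.10e-01 -7.10e-02  1.46e-01]
 [ 2.71e+02  1.89e+02  5.10e-01 -6.70e-02  1.48e-01]
 [ 2.72e+02  1.89e+02  5.11e-01 -6.40e-02  1.49e-01]
 [ 2.67e+02  1.90e+02  5.18e-01 -7.70e-02  1.46e-01]
 [ 2.69e+02  1.90e+02  5.16e-01 -7.10e-02  1.47e-01]
 [ 2.70e+02  1.90e+02  5.13e-01 -6.90e-02  1.45e-01]
 [ 2.71e+02  1.90e+02  5.14e-01 -6.60e-02  1.47e-01]
 [ 2.73e+02  1.90e+02  5.10e-01 -6.10e-02  1.46e-01]
 [ 2.74e+02  1.92e+02  5.19e-01 -5.40e-02  1.46e-01]
 [ 2.79e+02  1.92e+02  5.13e-01 -4.00e-02  1.46e-01]
 [ 2.82e+02  1.94e+02  5.18e-01 -2.80e-02  1.46e-01]
 [ 3.05e+02  1.94e+02  4.93e-01  3.60e-02  1.48e-01]] 138
t 1370 [0.5016 0.0525 0.142 ]
[-0.075  0.997  0.001] 0.2948 0.18179001874452494
[[2.59e+02 2.19e+02 5.45e-01 5.00e-02 1.63e-01]
 [2.60e+02 2.19e+02 5.45e-01 4.70e-02 1.66e-01]
 [2.61e+02 2.19e+02 5.45e-01 4.40e-02 1.69e-01]
 [2.57e+02 2.20e+02 5.42e-01 5.50e-02 1.65e-01]
 [2.58e+02 2.20e+02 5.42e-01 5.20e-02 1.69e-01]
 [2.59e+02 2.20e+02 5.42e-01 5.00e-02 1.67e-01]
 [2.60e+02 2.20e+02 5.42e-01 4.70e-02 1.66e-01]
 [2.61e+02 2.20e+02 5.42e-01 4.40e-02 1.67e-01]
 [2.62e+02 2.20e+02 5.42e-01 4.10e-02 1.68e-01]
 [2.55e+02 2.21e+02 5.39e-01 6.00e-02 1.68e-01]
 [2.56e+02 2.21e+02 5.39e-01 5.80e-02 1.68e-01]
 [2.57e+02 2.21e+02 5.39e-01 5.50e-02 1.68e-01]] 330
```

View pics/m1.png

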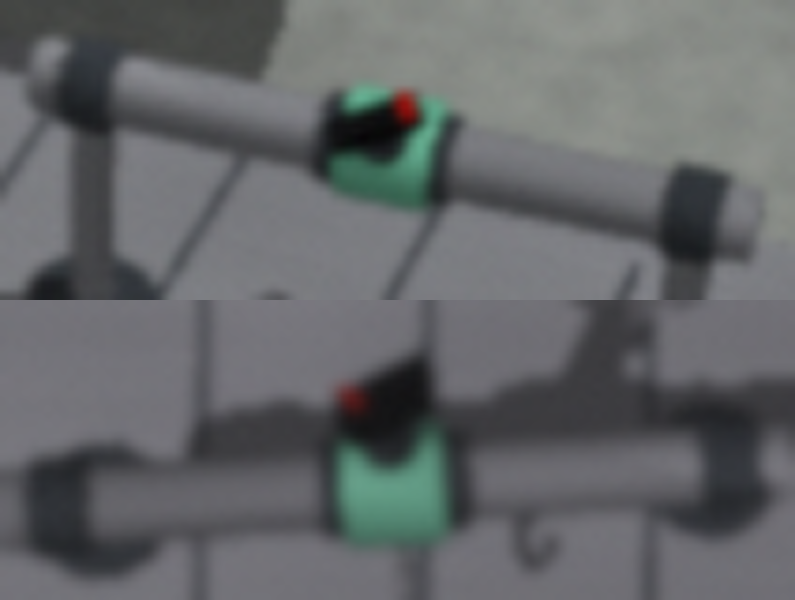

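The enlarged top crop has the red end at (350,400), i.e. full-image pixel (252.7,225.3), and the other end near (425,375), i.e. (262.7,222). In the scene crop the red end is at (405,110), i.e. (312,197.7). I'll fit the bar, then the collar and knob angles.

```bash
cat >> h.py <<'E'
def knobpts(C,yaw,c,k,r0=.034,r1=.058):
    # rail frame; collar angle c leans to -x ; knob clockwise k about outward axis; k=0: knob x along direction e0
    Rr=R.from_euler("z",yaw); Rc=R.from_rotvec([0,-c,0])
    Rk=R.from_rotvec([0,0,-k])
    B=np.array([[x,y,z] for x in(-.019,.019) for y in(-.006,.006) for z in(r0,r1)])
    return C+(Rr*Rc*Rk).apply(B)
E
python3 - <<'E'
from h import *
from scipy.optimize import least_squares,minimize
s,t=load("scene0"),load("top0")
def barpts(c,w):
    P,uv,col=cloud(c,*w); a=np.array([.504,.0525,.12]); d=np.array([-.075,.997,0]); l=(P-a)@d
    return P[(P[:,2]>.11)&(P[:,2]<.142)&(np.abs(l)>.04)&(np.abs(l)<.105)]
Q=[barpts(s,(258,364,183,223)),barpts(t,(206,312,212,252))]
for q in(Q[0],Q[1],np.vstack(Q)):
    f=lambda p:np.hypot((q[:,0]-p[0])*np.cos(p[2])+(q[:,1]-.0525)*np.sin(p[2]),q[:,2]-p[1])-.015
    r=least_squares(f,[.504,.12,.075],loss="soft_l1",f_scale=.002); print(len(q),r.x.round(4),np.abs(r.fun).mean().round(4))
x0,z0,yaw=r.x
masks=[]
for c,w in((s,(258,364,183,223)),(t,(206,312,212,252))):
    F=c["frame"].astype(int); hsv=cv2.cvtColor(c["frame"],cv2.COLOR_BGR2HSV)
    win=np.zeros(F.shape[:2],bool); win[w[2]:w[3],w[0]:w[1]]=1
    mint=(hsv[...,0]>65)&(hsv[...,0]<90)&(hsv[...,1]>70)&win
    red=((hsv[...,0]<10)|(hsv[...,0]>170))&(hsv[...,1]>120)&win
    vu=np.argwhere(mint); print("mint",vu.mean(0)[::-1],"red",np.argwhere(red).mean(0)[::-1],red.sum())
    masks.append((mint,red,((F.max(2)<42)&win)|red)); print(masks[-1][2].sum())
print("red tri",tri([s,t],[np.argwhere(m[1]).mean(0)[::-1] for m in masks]), "mint tri",tri([s,t],[np.argwhere(m[0]).mean(0)[::-1] for m in masks]))
np.savez("pics/masks.npz",a=masks[0][2],b=masks[1][2])
for m in masks:
    v=np.argwhere(m[2]); print(v.min(0),v.max(0)); a,b=v.min(0),v.max(0)
    for row in m[2][a[0]:b[0]+1,a[1]:b[1]+1]: print("".join(".#"[int(x)] for x in row))
E
```

```text
390 [0.4999 0.1256 0.0763] 0.002
421 [0.5001 0.1256 0.0765] 0.0013
811 [0.5    0.1256 0.0764] 0.0017
mint [309.47887324 203.00704225] red [311.46153846 197.30769231] 13
113
mint [258.17977528 237.0505618 ] red [253. 225.] 9
99
red tri [0.52814324 0.06645112 0.1706469 ] mint tri [0.49680285 0.05318936 0.12139989]
[195 263] [222 352]
................................................#.........................................
...####.........................................##........................................
...#####......................................#####.......................................
....#####...............................#..########.......................................
......###..............................###########........................................
......................................###########.........................................
......................................##########..........................................
......................................##########..........................................
......................................
[... 1749 characters left out ...]
................................
[220 251] [231 303]
..........#..........................................
........####.........................................
......######.........................................
....########.........................................
.###########.........................................
.###########.........................................
.###########.........................................
############.....................................####
##########...........................................
##########...........................................
..#######............................................
.....####............................................
```

Run:
```python
from h import *
from scipy.optimize import differential_evolution
s,t=load("scene0"),load("top0"); mk=np.load("pics/masks.npz")
W=[(298,318,192,206),(248,268,216,234)]; S=8
T=[]
for m,w in zip((mk["a"],mk["b"]),W):
    T.append(cv2.resize(m[w[2]:w[3],w[0]:w[1]].astype(np.float32),None,fx=S,fy=S,interpolation=cv2.INTER_LINEAR)>.5)
red=np.array([.5281,.0665,.1706])
def cost(p,full=False):
    y,c,k=p; C=np.array([.5-(y-.0525)*np.tan(.0764),y,.1256]); B=knobpts(C,.0764,c,k); J=0
    for cam,w,m in zip((s,t),W,T):
        uv=((proj(cam,B)-[w[0]-.5,w[2]-.5])*S).astype(np.int32)
        im=np.zeros(m.shape,np.uint8); cv2.fillConvexPoly(im,cv2.convexHull(uv),1); im=im>0
        J+=1-(im&m).sum()/(im|m).sum()
    return J+10*np.linalg.norm(B[4:].mean(0)-red)
for i in range(2):
    r=differential_evolution(cost,[(.045,.062),(-1,-.4),(-3.14,3.14)],seed=i,popsize=20,maxiter=80,tol=1e-6); print(r.x.round(4),r.fun)
y,c,k=r.x
for cc in(c-.15,c-.08,c+.08,c+.15): print(round(cc,3),cost((y,cc,k)))
print("y of bar mid from extents:")
for n,cam,w in(("s",s,(250,375,175,230)),("t",t,(200,320,205,260))):
    P,uv,col=cloud(cam,*w); q=P[(P[:,2]>.118)&(P[:,2]<.143)]; d=np.array([-.0763,.997,0]); l=(q-[.5,.0525,.12])@d; print(n,l.min(),l.max())
```

```text
[ 0.052  -0.738  -2.1633] 0.8086323110999353
[ 0.052  -0.7384 -2.1206] 0.8074039396714019
-0.888 1.2839887165162873
-0.818 0.995944926531126
-0.658 0.8770059226014449
-0.588 0.9890601948938593
y of bar mid from extents:
s -0.1495718321726652 0.15189559450879023
t -0.1481804883757297 0.14905532378068878
```

```bash
cat >> h.py <<'E'
C0=np.array([.5,.0527,.1256]); YAW=.0764; K0=-2.13
def pose(c,k,r):
    "tool pose, knob turned k from start; r = TCP distance from bar axis"
    Rc=R.from_euler("z",YAW)*R.from_rotvec([0,-c,0]); phi=-(K0+k)-np.pi/2
    M=np.array([[np.sin(phi),np.cos(phi),0],[-np.cos(phi),np.sin(phi),0],[0,0,-1]]).T  # cols x,y,z
    M=np.c_[np.cross([np.cos(phi),np.sin(phi),0],[0,0,-1]),[np.cos(phi),np.sin(phi),0],[0,0,-1]]
    return C0+Rc.apply([0,0,r]),Rc*R.from_matrix(M)
def rows(p,Rt,seq,g,dm=.5,da=.005):
    "seq of (p,R); returns rounded rows, with error fed back"
    out=[]
    for (P,Q) in seq:
        t=np.round(Rt.inv().apply(P-p)*1e3/dm)*dm; w=np.round((Rt.inv()*Q).as_rotvec()/da)*da
        out.append([*t,*w,g]); p=p+Rt.apply(t/1e3); Rt=Rt*R.from_rotvec(w)
    print("["+",\n".join("["+",".join(f"{v:.4g}" for v in o)+"]" for o in out)+"]"); return p,Rt
def interp(p,Rt,P,Q,n):
    w=(Rt.inv()*Q).as_rotvec(); return [(p+(P-p)*i/n,Rt*R.from_rotvec(w*i/n)) for i in range(1,n+1)]
def obs():
    from bench import ctrl
    o=ctrl.get_obs(); return o,o["eef_pos"],R.from_quat(o["eef_rot"],scalar_first=True)
E
python3 - <<'E'
from h import *
o,p,Q=obs(); P1,Q1=pose(-.74,0,.25)
print(P1,(Q.inv()*Q1).as_rotvec())
p,Q=rows(p,Q,interp(p,Q,P1,Q1,20),45)
P2,Q2=pose(-.74,0,.11); rows(p,Q,interp(p,Q,P2,Q2,10),45)
E
```

```text
[0.66808024 0.06556637 0.31021714] [ 0.79462811 -0.30829046 -1.75791938]
[[32.5,-20.5,-4,0.04,-0.015,-0.09,45],
[34,-17,-3.5,0.04,-0.015,-0.085,45],
[35.5,-15,-3.5,0.04,-0.015,-0.09,45],
[36.5,-11.5,-4,0.04,-0.015,-0.085,45],
[37.5,-8.5,-3.5,0.04,-0.015,-0.09,45],
[38,-5.5,-4,0.04,-0.02,-0.085,45],
[38,-2,-4.5,0.04,-0.015,-0.09,45],
[38,1,-5.5,0.04,-0.015,-0.09,45],
[38,4,-6,0.04,-0.015,-0.085,45],
[37,7.5,-6.5,0.035,-0.015,-0.09,45],
[36.5,10,-7.5,0.04,-0.015,-0.085,45],
[35.5,13,-8.5,0.04,-0.015,-0.09,45],
[33.5,15.5,-9.5,0.04,-0.015,-0.09,45],
[32.5,18.5,-11,0.04,-0.015,-0.085,45],
[30,20.5,-12,0.04,-0.015,-0.09,45],
[28.5,22.5,-13,0.04,-0.015,-0.085,45],
[26,24.5,-15,0.04,-0.015,-0.09,45],
[23.5,25.5,-16,0.04,-0.015,-0.085,45],
[21,27.5,-17.5,0.04,-0.015,-0.09,45],
[18,28,-18.5,0.04,-0.02,-0.09,45]]
[[0,0,14,0,0,0,45],
[0,0,14,0,0,0,45],
[0,0,14,0,0,0,45],
[0,0,14,0,0,0,45],
[0,0,14,0,0,0,45],
[0.5,0,14,0,0,0,45],
[-0,0,14,0,0,0,45],
[-0,0,14,0,0,0,45],
[-0,0,14,0,0,0,45],
[-0,0,14,0,0,0,45]]
```

>>> jog_arm --series '[[[32.5,-20.5,-4,0.04,-0.015,-0.09,45],[34,-17,-3.5,0.04,-0.015,-0.085,45],[35.5,-15,-3.5,0.04,-0.015,-0.09,45],[36.5,-11.5,-4,0.04,-0.015,-0.085,45],[37.5,-8.5,-3.5,0.04,-0.015,-0.09,45],[38,-5.5,-4,0.04,-0.02,-0.085,45],[38,-2,-4.5,0.04,-0.015,-0.09,45],[38,1,-5.5,0.04,-0.015,-0.09,45],[38,4,-6,0.04,-0.015,-0.085,45],[37,7.5,-6.5,0.035,-0.015,-0.09,45]]]'

```text
time_s: 1.1
eef_pos: [0.4339, -0.2362, 0.2706]
eef_rot: [-0.175, 0.794, 0.572, -0.106]
wrist_force: [0.8, -0.7, 0.6]
opening: 0.527
grasp_force: 0.0
```

>>> jog_arm --series '[[[36.5,10,-7.5,0.04,-0.015,-0.085,45],[35.5,13,-8.5,0.04,-0.015,-0.09,45],[33.5,15.5,-9.5,0.04,-0.015,-0.09,45],[32.5,18.5,-11,0.04,-0.015,-0.085,45],[30,20.5,-12,0.04,-0.015,-0.09,45],[28.5,22.5,-13,0.04,-0.015,-0.085,45],[26,24.5,-15,0.04,-0.015,-0.09,45],[23.5,25.5,-16,0.04,-0.015,-0.085,45],[21,27.5,-17.5,0.04,-0.015,-0.09,45],[18,28,-18.5,0.04,-0.02,-0.09,45]]]'

```text
time_s: 2.1
eef_pos: [0.6685, 0.0661, 0.3095]
eef_rot: [-0.309, 0.418, 0.834, -0.188]
wrist_force: [1.8, -0.6, -0.3]
opening: 0.528
grasp_force: 0.0
```

>>> jog_arm --series '[[[0,0,14,0,0,0,45],[0,0,14,0,0,0,45],[0,0,14,0,0,0,45],[0,0,14,0,0,0,45],[0,0,14,0,0,0,45],[0,0,14,0,0,0,45],[0,0,14,0,0,0,45],[0,0,10,0,0,0,45],[0,0,0,0,0,0,45],[0,0,0,0,0,0,45]]]'

```text
time_s: 3.1
eef_pos: [0.5956, 0.0592, 0.2301]
eef_rot: [-0.308, 0.419, 0.833, -0.188]
wrist_force: [0.4, 0.2, 0.2]
opening: 0.528
grasp_force: 0.0
```

Run:
```python
from h import *
from bench import ctrl
o,p,Q=obs(); print(o); P,q=pose(-.74,0,.11); print("err",Q.inv().apply(P-p)*1e3,(Q.inv()*q).as_rotvec())
for n in("scene","top"):
    c=ctrl.camera(n); np.savez(f"pics/{n}1.npz",**c)
s,t=load("scene1"),load("top1")
a=cv2.resize(s["frame"][150:230,250:370],(450,300),interpolation=cv2.INTER_CUBIC)
b=cv2.resize(t["frame"][180:260,200:320],(450,300),interpolation=cv2.INTER_CUBIC)
cv2.imwrite("pics/m2.png",np.vstack([a,b]))
```

```text
{'time_s': 3.1, 'q': array([-0.05126284,  0.77960715,  0.93671656, -0.10634565,  2.15722398,
       -0.71419588]), 'dq': array([-0.00069857, -0.00293187, -0.02083808, -0.00081763,  0.00302978,
        0.00058783]), 'joint_efforts': array([ 4.40881262e-02, -6.85205698e+01, -3.20144355e+01, -4.07031560e-01,
        3.10899585e+00,  1.91555693e-03]), 'eef_pos': array([0.59562014, 0.05916369, 0.23010211]), 'eef_rot': array([-0.30845129,  0.41932843,  0.83292881, -0.18775268]), 'wrist_force': array([0.40847391, 0.1649046 , 0.21113756]), 'torque': array([ 0.03608346, -0.31819722, -0.00916653]), 'grasp_force': 0.0, 'opening': 0.5281544656706384}
err [ 0.97683778  0.20991832 31.78883639] [-0.00048839  0.00286807  0.00136045]
```

View pics/m2.png

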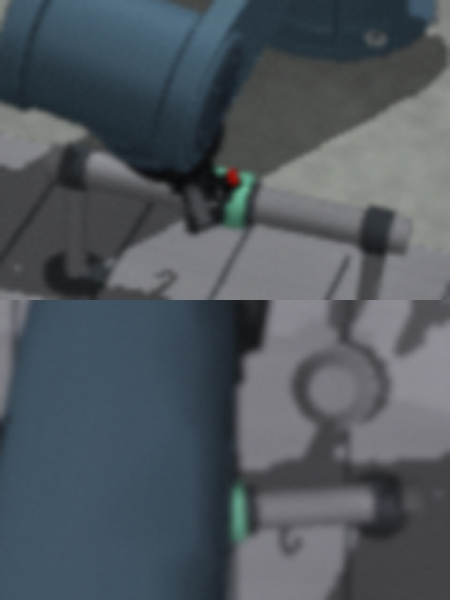

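Both views show the gripper over the knob and lined up with its lean. I'll descend along the knob axis and close.

>>> jog_arm --series '[[[1,0,15,0,0,0,45],[0,0,15,0,0,0,45],[0,0,15,0,0,0,45],[0,0,15,0,0,0,45],[0,0,12,0,0,0,45],[0,0,12,0,0,0,45],[0,0,12,0,0,0,45],[0,0,11,0,0,0,45],[0,0,0,0,0,0,45],[0,0,0,0,0,0,45]]]'

```text
time_s: 4.2
eef_pos: [0.5238, 0.0542, 0.1518]
eef_rot: [-0.308, 0.419, 0.833, -0.188]
wrist_force: [0.2, 0.5, 0.4]
opening: 0.525
grasp_force: 0.0
```

Run:
```python
from h import *
o,p,Q=obs(); P,q=pose(-.74,0,.035); print("err",Q.inv().apply(P-p)*1e3,(Q.inv()*q).as_rotvec(),o["wrist_force"],Q.inv().apply(o["torque"]))
```

```text
err [0.25974233 0.24339788 0.363969  ] [0.00041304 0.00353407 0.00121569] [0.19024861 0.47826593 0.43626616] [-0.26688698 -0.22167182  0.01035545]
```

>>> jog_arm --series '[[[0,0,0,0,0,0,30],[0,0,0,0,0,0,22],[0,0,0,0,0,0,16],[0,0,0,0,0,0,12],[0,0,0,0,0,0,8],[0,0,0,0,0,0,4],[0,0,0,0,0,0,0],[0,0,0,0,0,0,0],[0,0,0,0,0,0,0],[0,0,0,0,0,0,0]]]'

```text
time_s: 5.2
eef_pos: [0.5239, 0.0541, 0.1517]
eef_rot: [-0.307, 0.42, 0.833, -0.187]
wrist_force: [5.6, -0.1, 3.5]
opening: 0.126
grasp_force: 61.1
```

```bash
cat > st.py <<'E'
from h import *
import sys
o,p,Q=obs(); u=R.from_euler("z",YAW).inv().apply(p-C0); z=Q.apply([0,0,1]); zr=R.from_euler("z",YAW).inv().apply(z)
y=R.from_euler("z",YAW).inv().apply(Q.apply([0,1,0]))
print("t",o["time_s"],"q6",o["q"][5].round(4),"r",np.hypot(u[0],u[2]).round(4),"c_pos",np.arctan2(-u[0],u[2]).round(3),"c_ori",np.arctan2(zr[0],-zr[2]).round(3),
 "F_tool",Q.inv().apply(o["wrist_force"]).round(2),"T_tool",Q.inv().apply(o["torque"]).round(3),"open",o["opening"].round(4),"grip",o["grasp_force"])
E
python3 st.py
```

```text
Traceback (most recent call last):
  File "st.py", line 6, in <module>
    "F_tool",Q.inv().apply(o["wrist_force"]).round(2),"T_tool",Q.inv().apply(o["torque"]).round(3),"open",o["opening"].round(4),"grip",o["grasp_force"])
                                                                                                          ^^^^^^^^^^^^^^^^^^
AttributeError: 'float' object has no attribute 'round'
```

>>> jog_arm --series '[[[0,0,0,0,0,0.02,0],[0,0,0,0,0,0.02,0],[0,0,0,0,0,0.02,0],[0,0,0,0,0,0.02,0],[0,0,0,0,0,0.02,0],[0,0,0,0,0,0,0],[0,0,0,0,0,0,0],[0,0,0,0,0,0,0],[0,0,0,0,0,0,0],[0,0,0,0,0,0,0]]]'

```text
time_s: 6.2
eef_pos: [0.5238, 0.054, 0.1518]
eef_rot: [-0.298, 0.461, 0.811, -0.203]
wrist_force: [3.9, -2.1, 4.6]
opening: 0.127
grasp_force: 61.1
```

```bash
sed -i 's/o\["opening"\].round(4)/o["opening"]/' st.py; python3 st.py
```

```text
t 6.2 q6 -0.6013 r 0.0354 c_pos -0.737 c_ori -0.737 F_tool [-1.99 -1.32 -5.92] T_tool [-0.507 -0.252  0.08 ] open 0.12690511098224003 grip 61.09898177906871
```

>>> jog_arm --series '[[[0,0,0,0,0,0.05,0],[0,0,0,0,0,0.05,0],[0,0,0,0,0,0.05,0],[0,0,0,0,0,0.05,0],[0,0,0,0,0,0.05,0],[0,0,0,0,0,0,0],[0,0,0,0,0,0,0],[0,0,0,0,0,0,0],[0,0,0,0,0,0,0],[0,0,0,0,0,0,0]]]'

```text
time_s: 7.2
eef_pos: [0.5236, 0.0538, 0.1521]
eef_rot: [-0.271, 0.558, 0.747, -0.239]
wrist_force: [3.9, -2.6, 5.3]
opening: 0.124
grasp_force: 61.1
```

```bash
python3 st.py
```

```text
t 7.2 q6 -0.3514 r 0.0355 c_pos -0.726 c_ori -0.738 F_tool [-2.7  -1.4  -6.39] T_tool [-0.265 -0.2   -0.021] open 0.12418295845416823 grip 61.07510033994913
```

```bash
cat >> st.py <<'E'
print("eff",o["joint_efforts"].round(3))
if len(sys.argv)>1:
    from bench import ctrl
    T=[]
    for i in range(4): ctrl.camera("top"); o,p,Q=obs(); T.append(Q.inv().apply(o["torque"]))
    print(np.round(T,3))
E
python3 st.py 1
```

```text
t 7.2 q6 -0.3514 r 0.0355 c_pos -0.726 c_ori -0.738 F_tool [-2.7  -1.4  -6.39] T_tool [-0.265 -0.2   -0.021] open 0.12418295845416823 grip 61.07510033994913
eff [ 1.6620e+00 -5.9123e+01 -2.6242e+01  5.2000e-02  2.9770e+00  1.8000e-02]
[[-0.206 -0.152 -0.113]
 [-0.211 -0.15  -0.006]
 [-0.235 -0.152 -0.023]
 [-0.2   -0.177  0.021]]
```

>>> jog_arm --series '[[[0,0,0,0,0,0.05,0],[0,0,0,0,0,0.05,0],[0,0,0,0,0,0,0],[0,0,0,0,0,0,0],[0,0,0,0,0,0,0],[0,0,0,0,0,0,0],[0,0,0,0,0,0,0],[0,0,0,0,0,0,0],[0,0,0,0,0,0,0],[0,0,0,0,0,0,0]]]'

```text
time_s: 8.4
eef_pos: [0.5235, 0.0538, 0.1523]
eef_rot: [-0.258, 0.595, 0.718, -0.252]
wrist_force: [3.3, -2.7, 6.0]
opening: 0.127
grasp_force: 61.1
```

```bash
python3 st.py 1
```

```text
t 8.4 q6 -0.2514 r 0.0356 c_pos -0.722 c_ori -0.738 F_tool [-2.73 -2.02 -6.5 ] T_tool [ 0.009 -0.166 -0.097] open 0.12712594302248917 grip 61.071877987124026
eff [ 1.7100e+00 -5.8868e+01 -2.6296e+01  8.4000e-02  2.7430e+00  5.2000e-02]
[[-0.09  -0.122 -0.024]
 [-0.075 -0.122 -0.051]
 [-0.08  -0.16  -0.041]
 [-0.061 -0.093 -0.079]]
```

>>> jog_arm --series '[[[0,0,0,0,0,-0.05,0],[0,0,0,0,0,-0.05,0],[0,0,0,0,0,0,0],[0,0,0,0,0,0,0],[0,0,0,0,0,0,0],[0,0,0,0,0,0,0],[0,0,0,0,0,0,0],[0,0,0,0,0,0,0],[0,0,0,0,0,0,0],[0,0,0,0,0,0,0]]]'

```text
time_s: 9.6
eef_pos: [0.5236, 0.0539, 0.1521]
eef_rot: [-0.271, 0.558, 0.747, -0.238]
wrist_force: [3.9, -1.8, 5.4]
opening: 0.123
grasp_force: 61.0
```

```bash
python3 st.py
```

```text
t 9.6 q6 -0.3516 r 0.0355 c_pos -0.728 c_ori -0.738 F_tool [-1.87 -1.27 -6.53] T_tool [-0.182 -0.18  -0.171] open 0.12303042697173082 grip 61.04797953274101
eff [ 1.6410e+00 -5.9266e+01 -2.6162e+01  2.9000e-02  3.0750e+00  1.3500e-01]
```

>>> jog_arm --series '[[[0,0,0,0,0,-0.05,0],[0,0,0,0,0,-0.05,0],[0,0,0,0,0,-0.05,0],[0,0,0,0,0,-0.05,0],[0,0,0,0,0,0,0],[0,0,0,0,0,0,0],[0,0,0,0,0,0,0],[0,0,0,0,0,0,0],[0,0,0,0,0,0,0],[0,0,0,0,0,0,0]]]'

```text
time_s: 10.6
eef_pos: [0.5239, 0.054, 0.1517]
eef_rot: [-0.293, 0.481, 0.799, -0.21]
wrist_force: [6.0, -1.1, 3.8]
opening: 0.122
grasp_force: 61.0
```

```bash
python3 st.py
```

```text
t 10.6 q6 -0.5514 r 0.0354 c_pos -0.741 c_ori -0.737 F_tool [-2.21  1.03 -6.72] T_tool [-0.475 -0.311 -0.1  ] open 0.12223094737299638 grip 61.02253275923431
eff [  1.409 -60.011 -25.914  -0.129   3.705   0.067]
```

>>> jog_arm --series '[[[0,0,0,0,0,-0.05,0],[0,0,0,0,0,-0.05,0],[0,0,0,0,0,-0.05,0],[0,0,0,0,0,0,0],[0,0,0,0,0,0,0],[0,0,0,0,0,0,0],[0,0,0,0,0,0,0],[0,0,0,0,0,0,0],[0,0,0,0,0,0,0],[0,0,0,0,0,0,0]]]'

```text
time_s: 11.6
eef_pos: [0.5241, 0.0541, 0.1516]
eef_rot: [-0.307, 0.42, 0.833, -0.187]
wrist_force: [7.3, -0.8, 2.9]
opening: 0.127
grasp_force: 61.0
```

```bash
python3 st.py
```

```text
t 11.6 q6 -0.7014 r 0.0354 c_pos -0.747 c_ori -0.736 F_tool [-3.   2.2 -7. ] T_tool [-0.641 -0.433 -0.041] open 0.12703121123178218 grip 61.04042048100382
eff [ 1.1090e+00 -6.0292e+01 -2.5758e+01 -2.9000e-01  4.0320e+00  5.8000e-02]
```

Run:
```python
from h import *
for k in(0,.1):
  for d in(.045,.05):
    a,A=pose(-.5,k,.0355); b,B=pose(-.5+d,k,.0355); print(k,d,(A.inv().apply(b-a)*1e3).round(2),(A.inv()*B).as_rotvec().round(4))
```

```text
0 0.045 [ 0.85 -1.35  0.04] [-0.0381 -0.0239  0.    ]
0 0.05 [ 0.94 -1.5   0.04] [-0.0424 -0.0265 -0.    ]
0.1 0.045 [ 0.71 -1.43  0.04] [-0.0403 -0.0199  0.    ]
0.1 0.05 [ 0.79 -1.59  0.04] [-0.0448 -0.0222  0.    ]
```

>>> jog_arm --series '[[[0.94,-1.5,0.04,-0.0424,-0.0265,0,0],[0.94,-1.5,0.04,-0.0424,-0.0265,0,0],[0.94,-1.5,0.04,-0.0424,-0.0265,0,0],[0.94,-1.5,0.04,-0.0424,-0.0265,0,0],[0.94,-1.5,0.04,-0.0424,-0.0265,0,0],[0.94,-1.5,0.04,-0.0424,-0.0265,0,0],[0,0,0,0,0,0.1,0],[0,0,0,0,0,0,0],[0,0,0,0,0,0,0],[0,0,0,0,0,0,0]]]'

```text
time_s: 12.6
eef_pos: [0.5151, 0.0533, 0.1577]
eef_rot: [-0.18, 0.481, 0.849, -0.122]
wrist_force: [4.8, -3.4, 5.2]
opening: 0.127
grasp_force: 61.5
```

```bash
python3 st.py
```

```text
t 12.6 q6 -0.6121 r 0.0354 c_pos -0.44 c_ori -0.438 F_tool [-4.25 -0.02 -6.56] T_tool [-0.44  -0.399  0.06 ] open 0.12712483438184102 grip 61.463262951001525
eff [  1.433 -49.861 -26.479   0.101   2.678  -0.08 ]
```

>>> jog_arm --series '[[[0,0,0,0,0,0.05,0],[0,0,0,0,0,0.05,0],[0,0,0,0,0,0.05,0],[0,0,0,0,0,0.05,0],[0,0,0,0,0,0.05,0],[0,0,0,0,0,0,0],[0,0,0,0,0,0,0],[0,0,0,0,0,0,0],[0,0,0,0,0,0,0],[0,0,0,0,0,0,0]]]'

```text
time_s: 13.6
eef_pos: [0.5148, 0.0532, 0.1578]
eef_rot: [-0.163, 0.583, 0.782, -0.144]
wrist_force: [2.4, -2.4, 6.6]
opening: 0.127
grasp_force: 61.4
```

```bash
python3 st.py
```

```text
t 13.6 q6 -0.3619 r 0.0354 c_pos -0.43 c_ori -0.439 F_tool [-2.34 -1.34 -6.92] T_tool [-0.227 -0.243  0.045] open 0.12671291889435388 grip 61.42272067721933
eff [ 1.7630e+00 -4.9306e+01 -2.6713e+01  3.0700e-01  2.1420e+00 -3.4000e-02]
```

>>> jog_arm --series '[[[0,0,0,0,0,0.05,0],[0,0,0,0,0,0.05,0],[0,0,0,0,0,0,0],[0,0,0,0,0,0,0],[0,0,0,0,0,0,0],[0,0,0,0,0,0,0],[0,0,0,0,0,0,0],[0,0,0,0,0,0,0],[0,0,0,0,0,0,0],[0,0,0,0,0,0,0]]]'

```text
time_s: 14.6
eef_pos: [0.5147, 0.0532, 0.1579]
eef_rot: [-0.156, 0.622, 0.752, -0.152]
wrist_force: [3.2, -3.6, 7.5]
opening: 0.127
grasp_force: 61.4
```

```bash
python3 st.py
```

```text
t 14.6 q6 -0.2618 r 0.0355 c_pos -0.427 c_ori -0.439 F_tool [-3.74 -1.02 -8.02] T_tool [-0.164 -0.152  0.003] open 0.1273418249552107 grip 61.43448987510055
eff [ 1.8070e+00 -4.9112e+01 -2.6808e+01  3.4900e-01  1.9220e+00 -2.2000e-02]
```

>>> jog_arm --series '[[[0,0,0,0,0,-0.05,0],[0,0,0,0,0,-0.05,0],[0,0,0,0,0,0,0],[0,0,0,0,0,0,0],[0,0,0,0,0,0,0],[0,0,0,0,0,0,0],[0,0,0,0,0,0,0],[0,0,0,0,0,0,0],[0,0,0,0,0,0,0],[0,0,0,0,0,0,0]]]'

```text
time_s: 15.6
eef_pos: [0.5149, 0.0532, 0.1578]
eef_rot: [-0.163, 0.583, 0.783, -0.144]
wrist_force: [3.3, -3.5, 6.4]
opening: 0.123
grasp_force: 61.4
```

```bash
python3 st.py
```

```text
t 15.6 q6 -0.362 r 0.0354 c_pos -0.433 c_ori -0.439 F_tool [-3.65 -0.8  -7.04] T_tool [-0.263 -0.242 -0.069] open 0.12297518189471182 grip 61.37282887939364
eff [  1.694 -49.457 -26.616   0.3     2.252   0.084]
```

>>> jog_arm --series '[[[0,0,0,0,0,-0.05,0],[0,0,0,0,0,-0.05,0],[0,0,0,0,0,-0.05,0],[0,0,0,0,0,-0.05,0],[0,0,0,0,0,-0.05,0],[0,0,0,0,0,0,0],[0,0,0,0,0,0,0],[0,0,0,0,0,0,0],[0,0,0,0,0,0,0],[0,0,0,0,0,0,0]]]'

```text
time_s: 16.6
eef_pos: [0.5153, 0.0534, 0.1576]
eef_rot: [-0.179, 0.481, 0.849, -0.122]
wrist_force: [6.2, -1.9, 5.3]
opening: 0.125
grasp_force: 61.3
```

```bash
python3 st.py
```

```text
t 16.6 q6 -0.612 r 0.0355 c_pos -0.447 c_ori -0.437 F_tool [-3.56  1.82 -7.37] T_tool [-0.537 -0.447 -0.036] open 0.12481608519402061 grip 61.268246630206704
eff [  1.397 -50.153 -26.219   0.067   2.963   0.058]
```

>>> jog_arm --series '[[[0.71,-1.43,0.04,-0.0403,-0.0199,0,0],[0.71,-1.43,0.04,-0.0403,-0.0199,0,0],[0.71,-1.43,0.04,-0.0403,-0.0199,0,0],[0,0,0,0,0,0.05,0],[0,0,0,0,0,0.05,0],[0,0,0,0,0,0.05,0],[0,0,0,0,0,0.05,0],[0,0,0,0,0,0.05,0],[0,0,0,0,0,0,0],[0,0,0,0,0,0,0]]]'

```text
time_s: 17.6
eef_pos: [0.5104, 0.0529, 0.1595]
eef_rot: [-0.113, 0.591, 0.792, -0.1]
wrist_force: [3.2, -2.4, 6.6]
opening: 0.13
grasp_force: 61.4
```

```bash
python3 st.py
```

```text
t 17.6 q6 -0.3726 r 0.0354 c_pos -0.297 c_ori -0.304 F_tool [-2.82  0.33 -7.2 ] T_tool [-0.298 -0.225  0.109] open 0.12988355085045958 grip 61.37115226127207
eff [ 1.726e+00 -4.484e+01 -2.731e+01  3.580e-01  1.738e+00 -2.500e-02]
```

>>> jog_arm --series '[[[0,0,0,0,0,0.05,0],[0,0,0,0,0,0.05,0],[0,0,0,0,0,0,0],[0,0,0,0,0,0,0],[0,0,0,0,0,0,0],[0,0,0,0,0,0,0],[0,0,0,0,0,0,0],[0,0,0,0,0,0,0],[0,0,0,0,0,0,0],[0,0,0,0,0,0,0]]]'

```text
time_s: 18.6
eef_pos: [0.5102, 0.0528, 0.1595]
eef_rot: [-0.108, 0.63, 0.762, -0.106]
wrist_force: [1.9, -3.0, 7.5]
opening: 0.129
grasp_force: 61.4
```

```bash
python3 st.py
```

```text
t 18.6 q6 -0.2727 r 0.0354 c_pos -0.293 c_ori -0.304 F_tool [-3.06 -1.   -7.67] T_tool [-0.168 -0.229  0.008] open 0.12891545941177673 grip 61.38304746709764
eff [  1.768 -44.693 -27.415   0.398   1.54   -0.056]
```

>>> jog_arm --series '[[[0,0,0,0,0,0.02,0],[0,0,0,0,0,0.02,0],[0,0,0,0,0,0.02,0],[0,0,0,0,0,0,0],[0,0,0,0,0,0,0],[0,0,0,0,0,0,0],[0,0,0,0,0,0,0],[0,0,0,0,0,0,0],[0,0,0,0,0,0,0],[0,0,0,0,0,0,0]]]'

```text
time_s: 19.6
eef_pos: [0.5102, 0.0529, 0.1595]
eef_rot: [-0.105, 0.652, 0.743, -0.109]
wrist_force: [1.8, -3.2, 7.4]
opening: 0.127
grasp_force: 61.4
```

```bash
python3 st.py
```

```text
t 19.6 q6 -0.2128 r 0.0354 c_pos -0.291 c_ori -0.304 F_tool [-3.29 -0.86 -7.5 ] T_tool [-0.147 -0.156  0.04 ] open 0.12733648487353286 grip 61.39968689996749
eff [ 1.7590e+00 -4.4599e+01 -2.7482e+01  4.1700e-01  1.4160e+00 -2.9000e-02]
```

>>> jog_arm --series '[[[0,0,0,0,0,-0.02,0],[0,0,0,0,0,-0.02,0],[0,0,0,0,0,-0.02,0],[0,0,0,0,0,0,0],[0,0,0,0,0,0,0],[0,0,0,0,0,0,0],[0,0,0,0,0,0,0],[0,0,0,0,0,0,0],[0,0,0,0,0,0,0],[0,0,0,0,0,0,0]]]'

```text
time_s: 20.6
eef_pos: [0.5103, 0.0529, 0.1595]
eef_rot: [-0.108, 0.63, 0.762, -0.106]
wrist_force: [2.0, -3.4, 6.5]
opening: 0.128
grasp_force: 61.3
```

```bash
python3 st.py
```

```text
t 20.6 q6 -0.2729 r 0.0354 c_pos -0.294 c_ori -0.304 F_tool [-3.48 -0.68 -6.67] T_tool [-0.202 -0.239 -0.03 ] open 0.12833246327185796 grip 61.341084726154804
eff [ 1.6960e+00 -4.4789e+01 -2.7350e+01  4.0200e-01  1.6100e+00  4.4000e-02]
```

No contact at k=0.45 here (mean of forward and reverse readings ≈ 0, against 0.11 on the round), so the nose is over the flat. I'll go in by stages.

>>> jog_arm --series '[[[0,0,0,0,0,0.05,0],[0,0,0,0,0,0.05,0],[0,0,0,0,0,0.05,0],[0,0,0,0,0,0.05,0],[0,0,0,0,0,0.05,0],[0,0,0,0,0,0,0],[0,0,0,0,0,0,0],[0,0,0,0,0,0,0],[0,0,0,0,0,0,0],[0,0,0,0,0,0,0]]]'

```text
time_s: 21.6
eef_pos: [0.5099, 0.0529, 0.1596]
eef_rot: [-0.094, 0.72, 0.677, -0.119]
wrist_force: [0.6, -3.7, 7.4]
opening: 0.123
grasp_force: 61.4
```

```bash
python3 st.py
```

```text
t 21.6 q6 -0.0227 r 0.0354 c_pos -0.284 c_ori -0.305 F_tool [-3.93 -1.37 -7.11] T_tool [ 0.11  -0.132  0.072] open 0.12337425799591462 grip 61.42656974494457
eff [  1.706 -44.32  -27.681   0.397   1.039  -0.056]
```

Still free at k=0.70, which would be over 0.1 N m on the round. Continuing to 0.95.

>>> jog_arm --series '[[[0,0,0,0,0,0.05,0],[0,0,0,0,0,0.05,0],[0,0,0,0,0,0.05,0],[0,0,0,0,0,0.05,0],[0,0,0,0,0,0.05,0],[0,0,0,0,0,0,0],[0,0,0,0,0,0,0],[0,0,0,0,0,0,0],[0,0,0,0,0,0,0],[0,0,0,0,0,0,0]]]'

```text
time_s: 22.6
eef_pos: [0.5096, 0.0531, 0.1597]
eef_rot: [-0.079, 0.799, 0.582, -0.13]
wrist_force: [-0.1, -2.4, 8.7]
opening: 0.123
grasp_force: 61.5
```

```bash
python3 st.py
```

```text
t 22.6 q6 0.2273 r 0.0354 c_pos -0.275 c_ori -0.306 F_tool [-3.27 -1.78 -8.26] T_tool [ 0.35  -0.15   0.022] open 0.12312258861999457 grip 61.4983304659836
eff [  1.379 -43.947 -27.928   0.255   0.559  -0.056]
```

>>> jog_arm --series '[[[0,0,0,0,0,0.04,0],[0,0,0,0,0,0.04,0],[0,0,0,0,0,0.04,0],[0,0,0,0,0,0.04,0],[0,0,0,0,0,0.04,0],[0,0,0,0,0,0,0],[0,0,0,0,0,0,0],[0,0,0,0,0,0,0],[0,0,0,0,0,0,0],[0,0,0,0,0,0,0]]]'

```text
time_s: 23.6
eef_pos: [0.5094, 0.0533, 0.1598]
eef_rot: [-0.066, 0.853, 0.5, -0.137]
wrist_force: [-0.2, -1.7, 10.1]
opening: 0.123
grasp_force: 61.6
```

```bash
python3 st.py
```

```text
t 23.6 q6 0.4272 r 0.0355 c_pos -0.269 c_ori -0.306 F_tool [-3.27 -1.92 -9.55] T_tool [ 0.514 -0.23   0.013] open 0.12303625458542503 grip 61.605664427625015
eff [ 8.9100e-01 -4.3511e+01 -2.8049e+01  4.7000e-02  1.5600e-01 -5.0000e-03]
```

>>> jog_arm --series '[[[0,0,0,0,0,0.04,0],[0,0,0,0,0,0.04,0],[0,0,0,0,0,0.04,0],[0,0,0,0,0,0,0],[0,0,0,0,0,0,0],[0,0,0,0,0,0,0],[0,0,0,0,0,0,0],[0,0,0,0,0,0,0],[0,0,0,0,0,0,0],[0,0,0,0,0,0,0]]]'

```text
time_s: 24.6
eef_pos: [0.5093, 0.0535, 0.1599]
eef_rot: [-0.058, 0.881, 0.448, -0.141]
wrist_force: [-1.3, -1.3, 10.7]
opening: 0.125
grasp_force: 61.7
```

```bash
python3 st.py
```

```text
t 24.6 q6 0.5471 r 0.0355 c_pos -0.265 c_ori -0.306 F_tool [-3.88 -2.65 -9.83] T_tool [ 0.672 -0.259 -0.006] open 0.12500849708576264 grip 61.671794096182566
eff [ 5.2100e-01 -4.3249e+01 -2.8088e+01 -1.1800e-01 -6.1000e-02  3.5000e-02]
```

C = 0.093 N m, about 20 N: snug. I'll release and back off along the knob axis.

>>> jog_arm --series '[[[0,0,0,0,0,0,20],[0,0,0,0,0,0,35],[0,0,0,0,0,0,45],[0,0,0,0,0,0,45],[0,0,0,0,0,0,45],[0,0,0,0,0,0,45],[0,0,-8,0,0,0,45],[0,0,-15,0,0,0,45],[0,0,-20,0,0,0,45],[0,0,-20,0,0,0,45]]]'

```text
time_s: 25.6
eef_pos: [0.5297, 0.0547, 0.2212]
eef_rot: [-0.057, 0.882, 0.447, -0.139]
wrist_force: [1.1, -0.4, 0.3]
opening: 0.528
grasp_force: 0.0
```

>>> jog_arm --series '[[[0,0,-30,0,0,0,45],[0,0,-30,0,0,0,45],[0,0,-30,0,0,0,45],[0,0,-30,0,0,0,45],[0,0,-20,0,0,0,45],[0,0,-10,0,0,0,45],[0,0,0,0,0,0,45],[0,0,0,0,0,0,45],[0,0,0,0,0,0,45],[0,0,0,0,0,0,45]]]'

```text
time_s: 26.6
eef_pos: [0.573, 0.0584, 0.3612]
eef_rot: [-0.058, 0.881, 0.447, -0.141]
wrist_force: [0.7, 0.3, 0.1]
opening: 0.525
grasp_force: 0.0
```

Run:
```python
from h import *
from bench import ctrl
for n in("scene","top"):
    c=ctrl.camera(n); np.savez(f"pics/{n}2.npz",**c)
s,t=load("scene2"),load("top2")
a=cv2.resize(s["frame"][183:223,258:364],(795,300),interpolation=cv2.INTER_CUBIC)
for cc in(0,):
    pass
b=cv2.resize(s["frame"],(400,300)); d=cv2.resize(t["frame"],(395,300))
cv2.imwrite("pics/m3.png",np.vstack([a,np.hstack([b,d])]))
P,Q=C0,None
B=knobpts(C0,YAW,-.306,K0+1.27); uv=proj(s,B); print(((uv-[258,183])*7.5).round())
```

```text
[[341.  73.]
 [339.  38.]
 [366.  59.]
 [365.  23.]
 [395. 138.]
 [394. 103.]
 [420. 123.]
 [420.  89.]]
```

View pics/m3.png

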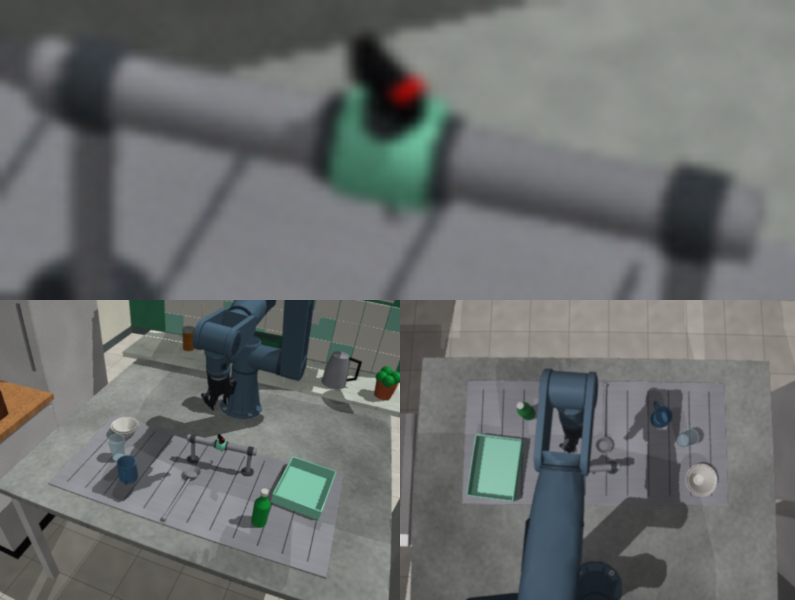

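The close-up shows the knob standing up, with its red end at (405,92) in the crop, near where a 1.27 rad turn should put it and not unwound. The gripper is clear and the dishes are in place.

```bash
python3 -c "
from bench import ctrl
print(ctrl.hand_in())"
```

```text
the job is handed in; nothing more can be done
None
```

I turned the collar up to about -0.30 rad, found the flat there, and tightened the knob to about 20 N by the torque reading. I then let go and backed clear with the dishes undisturbed; the job was handed in at about 27 s, but the hand-in gave no verdict.

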